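# Move the eye-camera attachments to the other rack in reverse order

### The job

The eye examination changes over to the other side of the fundus camera: move the four optical attachments from the full rack to the empty one in reverse order, so that, seen from the robot, the one that stood at the left end of the full rack ends at the right end of the other, the second from the left ends second from the right, and so on. Keep each one upright, set it down gently (do not drop it) so that it stands with its foot flat inside its own seat, and let go of it.

Things in the scene. Friction and masses are not known exactly. Their poses are not given: they have to be found in the camera images.
- full_rack: Fixed aluminium plate 78x264x8 mm with four filled white seats, left or right of the robot. Origin: centre of its underside, on the table; y along the row to its left end seen from the robot (within 25 degrees), x across it, away from the robot. Seat centres: x 0, y +96, +32, -32, -96 mm; seat floors 11 mm above the table, 57 mm square inside, lips 3 mm thick, 8 mm above the floor.
- empty_rack: Fixed aluminium plate 78x264x8 mm with four empty white seats (part of it), left or right of the robot. Origin: centre of its underside, on the table; y along the row to its left end seen from the robot (within 25 degrees), x across it, away from the robot. Seat centres: x 0, y +96, +32, -32, -96 mm; seat floors 11 mm above the table, 57 mm square inside, lips 3 mm thick, 8 mm above the floor.
- eyepiece: Black eyepiece, 76 mm tall: round foot 38 mm across, waist 28 mm across, wider round rim 40 mm across from 53 mm height up to the top; 140 g or so. Grip it by the rim. Stands upright in a seat of the full rack at the start. Origin: centre of its underside; z up.
- objective: Plain aluminium lens barrel with two thin black bands, a cylinder 38 mm across and 60 mm tall; 200 g or so. Stands upright in a seat of the full rack at the start. Origin: centre of its underside; z up.
- prism: Grey square prism housing, 34 x 34 mm and 66 mm tall, sides along its x and y axes, a dark square on top and a window in its -x side; 180 g or so. At the start turned by at most 10 degrees from its rack. Stands upright in a seat of the full rack at the start. Origin: centre of its underside; z up.
- fixation: Fixation light, 90 mm tall: dark round foot 38 mm across and 10 mm high, thin steel stem 12 mm across, white round head 28 mm across from 58 mm height up to the top; 120 g or so. Grip it by the head. Stands upright in a seat of the full rack at the start. Origin: centre of its underside; z up.
- eyepiece_seat: The white square seat (63 mm outside, 57 mm inside, lip 8 mm above its floor) of the full rack in which the eyepiece stands at the start; fixed, it stays there and so shows the eyepiece's first place in the row. Looks like the other seats. Origin: centre of its underside, 8 mm above the table; its floor is 3 mm above the origin; axes as the full rack's.
- objective_seat: The white square seat (63 mm outside, 57 mm inside, lip 8 mm above its floor) of the full rack in which the objective stands at the start; fixed, it stays there and so shows the objective's first place in the row. Looks like the other seats. Origin: centre of its underside, 8 mm above the table; its floor is 3 mm above the origin; axes as the full rack's.
- prism_seat: The white square seat (63 mm outside, 57 mm inside, lip 8 mm above its floor) of the full rack in which the prism stands at the start; fixed, it stays there and so shows the prism's first place in the row. Looks like the other seats. Origin: centre of its underside, 8 mm above the table; its floor is 3 mm above the origin; axes as the full rack's.
- fixation_seat: The white square seat (63 mm outside, 57 mm inside, lip 8 mm above its floor) of the full rack in which the fixation light stands at the start; fixed, it stays there and so shows the fixation light's first place in the row. Looks like the other seats. Origin: centre of its underside, 8 mm above the table; its floor is 3 mm above the origin; axes as the full rack's.
Mind the look-alikes: they are no part of the job. What is shaped like the fixation but pink is not meant.

How it is judged:
By the outcome, as a careful person would: the job done as asked, in the order asked, and still so for the second after the job is handed in, with the robot touching nothing.
It also fails if it takes over 115 s, if anything falls off the work surface, if the arm or the gripper's body presses on something with over 40 N, if the wrist force passes 120 N, or if a joint passes its speed limit or range.

### The arm

A 7-joint arm with a two-finger parallel gripper is mounted at the origin on the work surface. World frame = base frame: x ahead of the robot, y to its left, z up, the work surface at z = 0. Lengths are in m, angles in rad, forces in N, time in s.
With the tool pointing down it reaches from about 0.425 to 0.925 m from the base axis. Payload 6.8 kg.
Tool frame: the origin (TCP) lies midway between the tips of the shut fingers; the grasp point (between the pads) lies 19 mm behind it; z points along the fingers, y is the direction in which the jaws open and shut (so a half turn about z gives the same grasp; the last joint's range is limited). The gripper opens to 88 mm and grips with 3 to 60 N. Pads are 20 mm wide; open, the fingers measure 115 mm over their backs; the gripper's body (75 mm by 178 mm) begins 61 mm behind the grasp point.
Start: joints at [-1.309, 0.477, 0.022, 1.555, -0.011, 1.109, -0.083], TCP at [0.244, 0.629, 0.223] pointing down, gripper open.
Joint ranges: [-2.96, 2.96], [-0.34, 2.1], [-1.41, 1.46], [0.24, 2.44], [-1.37, 4.51], [0.17, 1.92], [-2.96, 2.96]. Speed limits (rad/s): [2.39, 2.39, 3.14, 3.14, 3.14, 3.14, 3.14].

### API

Orientations are given as a rotation vector (axis times angle).
In Python, from bench import ctrl gives the robot as it stands.
- The arm moves only by the tool jog_arm, never from a script. Its argument "plan" is a list of rows, each a list of 5 numbers: the closure, from 0 (fully open) to 1 (shut), then the shift along the tool's x, y, z in mm, then the turn about the tool's z in degrees. A call has exactly 5 rows; each row shifts and turns the commanded pose from where the row before left it, along the tool's axes as they then stand; what a row does not reach is not made up. A row lasts 1/10 s, in which the tool goes at most 50 mm and 8.59 degrees, less where a joint would pass 70% of its speed; a pose out of reach is approached as far as the arm can. A call with a gripper value outside its range is refused whole. The fingers move at their own pace and stop on an object; "force" is the grip in N (left out, the last holds). Time passes only in rows, so rows that do not move let the fingers close, or fill a call up. It gives the time, the measured TCP pose, the force and the opening at its end, in the units of the state.
- ctrl.observe(): the state, without advancing time (a new reading comes with each control period).
- ctrl.camera(name): name is "scene" or "top" or "wrist"; returns a dict with "pixels" (480x640x3 uint8, blue, green, red), "depth" (480x640 float32, m along the optical axis (not along the pixel's ray), 0 where there is no reading), "vfov" (degrees; the focal length in pixels is half the picture's height over the tangent of half this angle, whatever the lens; pixels are square), "cx", "cy" (the principal point, pixels), "k1" (the pictures are not rectified: a ray, as slopes to the right and down, at radius r is drawn at 1 + k1 r^2 times it, then the intrinsics apply), "position" and "rotation" of the camera in the world; the wrist camera has in their place "mount" (4x4, takes a point from camera to tool coordinates, whose origin is the TCP and whose axes are the flange's). Camera axes: x right, y up, looking along -z (the intrinsics and any distortion apply to the point x, -y, -z); pixel columns grow to the right and rows downward; lengths in m; the calibration is good to about 2 mm. A picture is of the moment at which its call begins: read the wrist's pose just before it.
- ctrl.finish_job(): hands the job in, once; it reports no verdict.
The state is a dict: "clock": time; "joint_positions": joint angles; "qvel": joint speeds; "joint_torque": joint torques, N m; "eef_pos": TCP position; "tool_rot": TCP orientation; "force": force on the tool from outside, world axes, zero at the start; "ft_torque": the same for the moment, N m; "opening": opening from 0.0 (shut) to 1.0 (fully open).
Only numpy, scipy, OpenCV 4.12 (cv2) and the standard library are available. Lean on these libraries where they do the work, as an engineer would, in place of code of your own. Each camera call takes 0.05 s, during which the arm holds its last target. There are 200 camera calls.

## Working session

There is one attempt and no reset: what is moved stays moved. The work goes in short steps, Python scripts to look and compute and a tool call to move; the robot and the scene stay as the last step left them, time stands still between calls to the robot, and variables do not carry over. Pictures are saved under pics/ and viewed, about 12 in all and at most 16, crops included, and the job is handed in when it is done.

Besides the shell and the picture viewer there is one more tool, called after ">>>" as name(argument=value, ...) on one line, values as JSON. jog_arm: Moves the arm, as the interface text tells. Its arguments: {"type":"object","properties":{"plan":{"type":"array"},"force":{"type":"number"}},"required":["plan"]}

```bash
ls; mkdir -p pics; cat > h.py <<'E'
import numpy as np, cv2
from scipy.spatial.transform import Rotation as R
from bench import ctrl
def cloud(name):
    s=ctrl.observe(); c=ctrl.camera(name)
    h,w=c['depth'].shape; f=h/2/np.tan(np.radians(c['vfov'])/2)
    K=np.array([[f,0,c['cx']],[0,f,c['cy']],[0,0,1.]])
    u,v=np.meshgrid(np.arange(w),np.arange(h))
    p=cv2.undistortPoints(np.stack([u,v],-1).reshape(-1,1,2).astype(float),K,np.array([c['k1'],0,0,0.])).reshape(h,w,2)
    d=c['depth']; P=np.stack([p[...,0]*d,-p[...,1]*d,-d],-1)
    if name=='wrist':
        M=np.array(c['mount']); P=P@M[:3,:3].T+M[:3,3]
        P=P@R.from_rotvec(s['tool_rot']).as_matrix().T+np.array(s['eef_pos'])
    else:
        r=np.array(c['rotation']); r=r if r.shape==(3,3) else R.from_rotvec(r).as_matrix()
        P=P@r.T+np.array(c['position'])
    P[d==0]=np.nan
    return c['pixels'],P
E
python3 - <<'E'
from h import *
print(ctrl.observe())
for n in ('top','scene'):
    im,P=cloud(n); cv2.imwrite(f'pics/{n}0.png',im); np.savez(f'{n}0.npz',im=im,P=P)
    print(n,np.nanmedian(P[...,2]))
E
```

```text
pics
{'clock': 0.0, 'joint_positions': array([-1.30907713,  0.47774544,  0.02231891,  1.55640445, -0.01149498,
        1.10926086, -0.08305807]), 'qvel': array([-0.00279999,  0.0001931 ,  0.00067548, -0.00058622,  0.00108593,
        0.00146406,  0.0004526 ]), 'joint_torque': array([ 6.97571068e-04, -5.82870340e+01,  1.53477956e+00, -2.72601038e+01,
       -5.43873198e-02,  1.71113270e-02,  1.20478071e-04]), 'eef_pos': array([0.24377236, 0.62883615, 0.22173779]), 'tool_rot': array([-5.77439157e-01, -3.08787011e+00,  2.63732518e-03]), 'force': array([-0.465044  ,  0.25452246,  0.58818895]), 'ft_torque': array([ 0.03926906, -0.04901212, -0.0838176 ]), 'opening': 0.9992933903863936}
top 0.00023651630538856772
scene 0.00011313702154258642
```

View pics/top0.png

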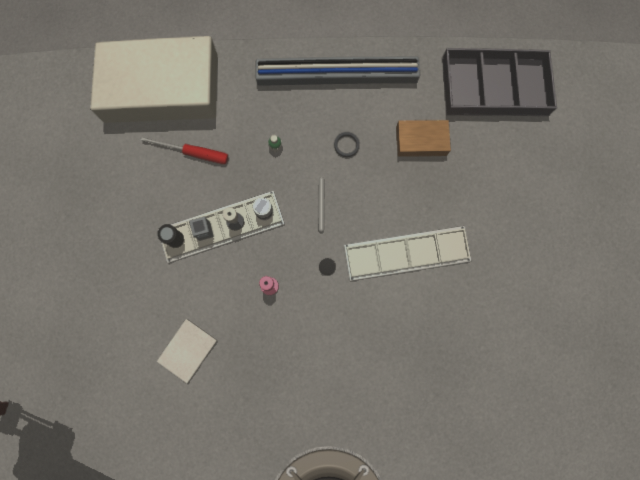

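View pics/scene0.png

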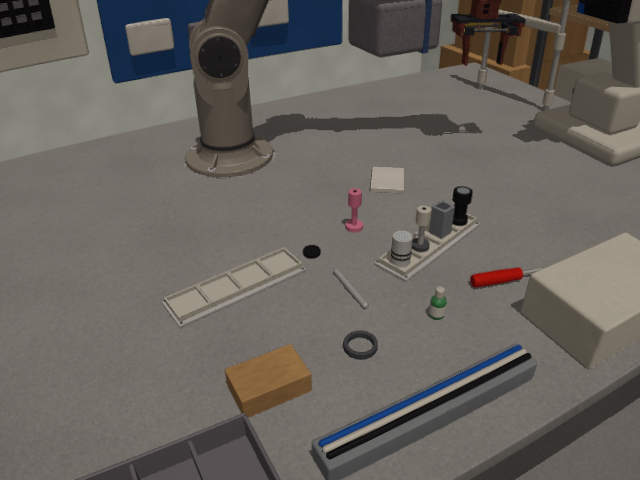

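The top view shows the full rack on the left, with eyepiece (171,236), prism (201,228), fixation (234,217) and objective (263,207) from left to right. The empty rack is on the right at (407,253). There are two candidates for the fixation light: (234,217), white head and in the rack, and (269,286), pink and off the rack. The white one fits the description. I'll confirm it in a crop while measuring.

```bash
cat > m.py <<'E'
from h import *
from scipy.optimize import minimize
D={n:np.load(n+'0.npz') for n in('top','scene')}
t=D['top']['P']
for n,(u,v) in dict(eye=(171,234),prism=(200,226),fix=(232,214),obj=(263,206),pink=(268,284),er=(407,253),fr=(222,227)).items(): print(n,t[v,u].round(3))
def fit(c):
    for n in D:
        P=D[n]['P'].reshape(-1,3); q=P[(np.hypot(*(P[:,:2]-c).T)<.2)&(P[:,2]>.005)&(P[:,2]<.022)]
        (cx,cy),(a,b),th=cv2.minAreaRect(q[:,:2].astype(np.float32)*1000)
        print(n,len(q),'c',round(cx,1),round(cy,1),'size',round(a),round(b),'ang',round(th,2))
        # robust fit: box with known size; inside-count maximise, via soft penalty
        def cost(x):
            d=(q[:,:2]*1000-x[:2]); cs,sn=np.cos(x[2]),np.sin(x[2])
            X=cs*d[:,0]+sn*d[:,1]; Y=-sn*d[:,0]+cs*d[:,1]
            o=np.maximum(abs(X)-39,0)+np.maximum(abs(Y)-132,0)
            return np.minimum(o,10).mean()
        for a0 in (-.3,-.1,.1,.3):
            r=minimize(cost,[cx,cy,a0],method='Nelder-Mead',options=dict(initial_simplex=[[cx,cy,a0],[cx+10,cy,a0],[cx,cy+10,a0],[cx,cy,a0+.1]],maxiter=2000))
            print('  ',r.x.round(2),np.degrees(r.x[2]).round(2),r.fun.round(3))
fit(np.nanmean(t[245:262,395:418].reshape(-1,3),0)[:2]); fit(t[227,222,:2])
im=D['top']['im'][180:310,140:300]; a=cv2.resize(im,None,fx=4,fy=4,interpolation=cv2.INTER_CUBIC)
cv2.imwrite('pics/crop1.png',a)
E
python3 m.py
```

```text
eye [0.558 0.303 0.089]
prism [0.576 0.246 0.075]
fix [0.595 0.178 0.096]
obj [0.615 0.118 0.073]
pink [0.455 0.108 0.09 ]
er [ 0.52  -0.179  0.016]
fr [0.584 0.211 0.011]
top 5320 c 522.5 -175.2 size 392 394 ang 77.0
   [ 5.2183e+02 -1.8181e+02  1.4000e-01] 7.97 1.947
   [ 5.2183e+02 -1.8181e+02  1.4000e-01] 7.97 1.947
   [ 5.2183e+02 -1.8181e+02  1.4000e-01] 7.97 1.947
   [ 5.2183e+02 -1.8181e+02  1.4000e-01] 7.97 1.947
scene 4458 c 534.9 -153.6 size 329 140 ang 84.25
   [ 5.2532e+02 -1.8047e+02  1.3000e-01] 7.7 0.59
   [ 5.2550e+02 -1.8093e+02  1.3000e-01] 7.41 0.59
   [ 5.2555e+02 -1.8086e+02  1.3000e-01] 7.5 0.59
   [ 5.2577e+02 -1.8050e+02  1.3000e-01] 7.47 0.59
top 3745 c 586.2 210.7 size 388 393 ang 69.74
   [5.8580e+02 2.1626e+02 3.0000e-01] 17.37 2.287
   [5.8582e+02 2.1622e+02 3.0000e-01] 17.37 2.287
   [5.8581e+02 2.1623e+02 3.0000e-01] 17.37 2.287
   [5.8580e+02 2.1626e+02 3.0000e-01] 17.37 2.287
scene 2541 c 612.9 195.7 size 325 234 ang 62.9
   [5.9026e+02 2.1626e+02 2.9000e-01] 16.44 2.083
   [5.9045e+02 2.1632e+02 2.9000e-01] 16.44 2.083
   [5.9062e+02 2.1637e+02 2.9000e-01] 16.44 2.083
   [5.9024e+02 2.1625e+02 2.9000e-01] 16.44 2.083
```

View pics/crop1.png

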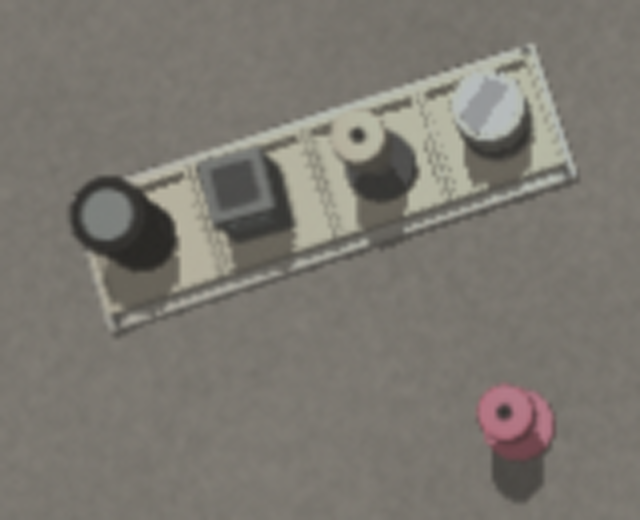

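The crop confirms it: the white-headed light in the rack (crop 358,137) is the fixation, and the pink one (crop 505,412) stands on the table. I'll write a move planner and fit the tops.

```bash
cat >> h.py <<'E'
def state():
    s=ctrl.observe(); M=R.from_rotvec(s['tool_rot']).as_matrix()
    return np.array(s['eef_pos'])*1000,np.degrees(np.arctan2(M[1,1],M[0,1])),s,M
def plan(p,yaw,p0=None,y0=None,vmax=42):
    """rows from current (or p0,y0) to p (mm), jaw-axis yaw (deg, mod 180), straight, eased"""
    c,cy,_,_=state()
    p0=c if p0 is None else np.array(p0,float); y0=cy if y0 is None else y0
    dy=(yaw-y0+90)%180-90; d=np.array(p,float)-p0; L=np.linalg.norm(d)
    n=max(int(np.ceil(L/vmax+2)) if L>vmax/2 else 2,int(np.ceil(abs(dy)/7)))
    w=np.ones(n); 
    if n>3: w[0]=w[-1]=.5
    w/=w.sum(); y=y0; rows=[]; pos=p0.copy(); f=0
    for k in w:
        f+=k; tgt=p0+d*f; e=tgt-pos; a=np.radians(y)
        ya=np.array([np.cos(a),np.sin(a)]); xa=np.array([-ya[1],ya[0]])
        sx,sy,sz=[round(float(v)) for v in (e[:2]@xa,e[:2]@ya,-e[2])]
        pos=pos+np.r_[xa*sx+ya*sy,-sz]; t=round(float(y0+dy*f-y),1); rows.append([sx,sy,sz,-t]); y+=t
    print(n,'rows',rows,'end',pos.round(1),round(y,1)); return pos,y
def tops(P,rack,ang,names='eyepiece prism fixation objective'.split()):
    H=dict(eyepiece=87,prism=77,fixation=101,objective=71); out={}
    a=np.radians(ang); X=np.array([np.cos(a),np.sin(a)]); Y=np.array([-X[1],X[0]])
    Q=P.reshape(-1,3)*1000; Q=Q[np.isfinite(Q[:,0])]
    for n,yy in zip(names,(96,32,-32,-96)):
        s=np.array(rack)+Y*yy; q=Q[(np.hypot(*(Q[:,:2]-s).T)<38)&(abs(Q[:,2]-H[n])<7)]
        q=q[abs(q[:,2]-np.median(q[:,2]))<4]
        hull=q[:,:2].astype(np.float32)
        (cx,cy),r=cv2.minEnclosingCircle(hull); m=cv2.minAreaRect(hull); out[n]=(cx,cy)
        off=np.array([cx,cy])-s
        print(n,len(q),'c',round(cx,1),round(cy,1),'diam',round(2*r,1),'z',np.median(q[:,2]).round(1),'rect',np.round(m[0],1),np.round(m[1],1),round(m[2],1),'off',(off@X).round(1),(off@Y).round(1))
E
python3 - <<'E'
from h import *
for n in('top','scene'): tops(np.load(n+'0.npz')['P'],(587,216),17)
c,y,s,M=state(); print(c.round(1),y,M.round(3))
m=ctrl.camera('wrist'); print(np.array(m['mount']).round(3),m['vfov'])
plan((570,200,270),17)
E
```

```text
eyepiece 270 c 560.6 311.9 diam 40.4 z 86.9 rect [560.1 311.9] [38.7 36.8] 2.9 off 2.8 3.4
prism 251 c 576.0 248.8 diam 45.4 z 76.6 rect [575.5 249. ] [35.  33.5] 14.0 off -0.9 2.5
fixation 132 c 595.2 183.3 diam 27.8 z 100.2 rect [594.9 183.4] [27.2 25.9] 23.3 off -1.7 -1.6
objective 241 c 615.4 121.4 diam 37.9 z 71.4 rect [615.6 121.4] [37.4 34.9] 0.9 off -0.5 -2.8
eyepiece 183 c 561.5 313.2 diam 45.0 z 87.1 rect [561.  312.8] [39.  43.8] 50.7 off 4.1 4.4
prism 179 c 577.2 249.5 diam 45.2 z 76.5 rect [577.3 248.6] [35.8 36.6] 13.4 off 0.4 2.9
fixation 109 c 596.5 183.7 diam 32.1 z 100.0 rect [597.9 184. ] [29.  25.5] 4.0 off -0.3 -1.7
objective 207 c 617.3 122.4 diam 40.2 z 70.6 rect [617.5 121.6] [37.2 38.2] 25.7 off 1.6 -2.4
[243.8 628.9 221.8] 68.81471385729887 [[-0.932  0.361 -0.   ]
 [ 0.361  0.932 -0.002]
 [-0.    -0.002 -1.   ]]
[[ 0.002  0.953  0.303  0.083]
 [ 1.    -0.002 -0.     0.001]
 [ 0.     0.303 -0.953 -0.162]
 [ 0.     0.     0.     1.   ]] 59.221450968136075
15 rows [[-16, -10, -2, 1.9], [-34, -19, -3, 3.7], [-34, -17, -4, 3.7], [-36, -15, -3, 3.7], [-37, -12, -3, 3.7], [-37, -10, -4, 3.7], [-37, -7, -3, 3.7], [-39, -5, -4, 3.7], [-38, -3, -3, 3.7], [-39, 0, -4, 3.7], [-38, 3, -3, 3.7], [-38, 5, -3, 3.7], [-38, 7, -4, 3.7], [-37, 10, -3, 3.7], [-18, 6, -2, 1.8]] end [570.  200.4 269.9] 17.0
```

>>> jog_arm(plan=[[0, -16, -10, -2, 1.9], [0, -34, -19, -3, 3.7], [0, -34, -17, -4, 3.7], [0, -36, -15, -3, 3.7], [0, -37, -12, -3, 3.7]], force=20)

```text
clock: 0.65
eef_pos: [0.3507, 0.4882, 0.238]
tool_rot: [1.028, 2.968, -0.0]
force: [0.1, -0.5, -0.2]
opening: 1.0
```

>>> jog_arm(plan=[[0, -37, -10, -4, 3.7], [0, -37, -7, -3, 3.7], [0, -39, -5, -4, 3.7], [0, -38, -3, -3, 3.7], [0, -39, 0, -4, 3.7]])

```text
clock: 1.15
eef_pos: [0.4662, 0.3347, 0.2559]
tool_rot: [-1.492, -2.765, 0.0]
force: [-0.0, 0.6, 0.2]
opening: 0.999
```

>>> jog_arm(plan=[[0, -38, 3, -3, 3.7], [0, -38, 5, -3, 3.7], [0, -38, 7, -4, 3.7], [0, -37, 10, -3, 3.7], [0, -18, 6, -2, 1.8]])

```text
clock: 1.65
eef_pos: [0.5718, 0.1956, 0.2712]
tool_rot: [1.879, 2.516, -0.0]
force: [0.0, -0.9, -0.8]
opening: 0.998
```

```bash
python3 - <<'E'
from h import *
c,y,s,M=state(); print(c.round(1),y,s['joint_positions'],abs(s['qvel']).max())
im,P=cloud('wrist'); cv2.imwrite('pics/w1.png',im); np.savez('w1.npz',P=P)
tops(P,(587,216),17)
E
```

```text
[571.8 195.6 271.2] 16.50291281224972 [-0.73708018  0.33042893  0.39210648  1.69644452 -0.13522452  1.14105646
 -0.01964927] 0.20618450825190596
eyepiece 2141 c 561.2 314.7 diam 40.1 z 87.0 rect [561.1 314.6] [39.1 39.3] 1.2 off 4.2 5.9
prism 1698 c 576.8 251.9 diam 46.2 z 76.9 rect [576.8 251.8] [34.3 34.8] 14.4 off 0.8 5.3
fixation 846 c 596.1 185.9 diam 27.6 z 100.8 rect [596.2 185.9] [27.  26.9] 44.3 off -0.1 0.5
objective 1164 c 616.6 124.3 diam 38.0 z 71.0 rect [616.5 123.7] [36.7 37.1] 17.8 off 1.5 -0.4
```

View pics/w1.png

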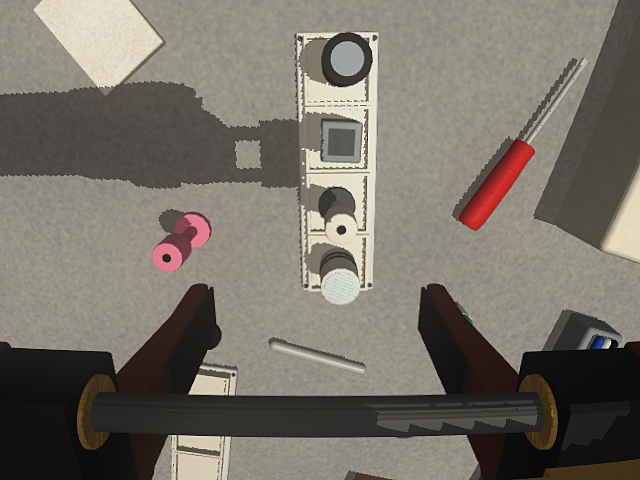

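The wrist view shows, top to bottom, eyepiece (347,60), prism (342,142), fixation (340,228) and objective (340,285). The pink look-alike is at (170,257), off the rack. I'll start with the objective.

```bash
python3 - <<'E'
from h import *
c,y,s,M=state(); print(c.round(1),y,abs(s['qvel']).max())
im,P=cloud('wrist'); np.savez('w2.npz',P=P); tops(P,(587,216),17)
p,y=plan((616,122.5,130),17)
plan((616,122.5,32),17,p,y)
E
```

```text
[573.  194.2 271.5] 16.364089485548238 0.04351017100084884
eyepiece 2142 c 561.5 314.8 diam 40.2 z 87.0 rect [561.2 314.7] [39.4 39.1] 88.1 off 4.5 5.9
prism 1687 c 576.4 251.9 diam 45.9 z 76.9 rect [576.8 251.8] [34.1 34.5] 13.6 off 0.4 5.4
fixation 853 c 596.1 185.9 diam 27.7 z 100.9 rect [596.1 186.1] [27.1 26.4] 12.1 off -0.1 0.5
objective 1155 c 616.5 124.3 diam 38.0 z 71.1 rect [616.6 124.3] [36.8 37. ] 83.7 off 1.4 -0.3
6 rows [[-8, 2, 14, -0.0], [-17, 4, 28, -0.1], [-17, 5, 29, -0.1], [-17, 4, 28, -0.1], [-17, 4, 28, -0.0], [-8, 2, 14, -0.1]] end [615.8 122.7 130.1] 17.0
5 rows [[0, 0, 12, 0.0], [0, 0, 25, 0.0], [0, 0, 24, 0.0], [0, 0, 25, 0.0], [0, 0, 12, 0.0]] end [615.8 122.7  32.1] 17.0
```

>>> jog_arm(plan=[[0, -9, 2, 14, -0.2], [0, -17, 4, 28, -0.2], [0, -17, 5, 29, -0.1], [0, -17, 4, 28, -0.1], [0, -12, 3, 20, 0]])

```text
clock: 2.25
eef_pos: [0.6068, 0.1381, 0.1483]
tool_rot: [-1.849, -2.536, 0.004]
force: [0.1, 0.9, 1.1]
opening: 1.005
```

>>> jog_arm(plan=[[0, -5, 2, 14, 0], [0, 0, 0, 5, 0], [0, 0, 0, 0, 0], [0, 0, 0, 0, 0], [0, 0, 0, 0, 0]])

```text
clock: 2.75
eef_pos: [0.6126, 0.1345, 0.1338]
tool_rot: [1.853, 2.536, 0.003]
force: [0.1, 0.0, -0.2]
opening: 0.998
```

```bash
python3 - <<'E'
from h import *
c,y,s,M=state(); print(c.round(1),y,abs(s['qvel']).max())
plan((616.3,123,32),17)
E
```

```text
[612.6 134.5 133.8] 17.687017076577494 0.004068712859690302
5 rows [[-2, 0, 13, 0.1], [-3, 0, 25, 0.2], [-3, 0, 26, 0.1], [-3, 0, 25, 0.2], [-1, 0, 13, 0.1]] end [616.2 123.   31.8] 17.0
```

>>> jog_arm(plan=[[0, -6, 0, 13, 0.3], [0, -6, 0, 25, 0.2], [0, 0, 0, 26, 0.1], [0, 0, 0, 25, 0], [0, 0, 0, 13, 0]])

```text
clock: 3.25
eef_pos: [0.6144, 0.1213, 0.0282]
tool_rot: [-1.868, -2.524, 0.004]
force: [-1.0, -0.1, 0.4]
opening: 1.005
```

>>> jog_arm(plan=[[0, 0, 0, 0, 0], [0, 0, 0, 0, 0], [0.3, 0, 0, 0, 0], [0.45, 0, 0, 0, 0], [0.5, 0, 0, 0, 0]])

```text
clock: 3.75
eef_pos: [0.6164, 0.1221, 0.0316]
tool_rot: [1.868, 2.525, 0.002]
force: [0.2, -0.3, 0.5]
opening: 0.765
```

>>> jog_arm(plan=[[0.7, 0, 0, 0, 0], [0.8, 0, 0, 0, 0], [0.8, 0, 0, 0, 0], [0.8, 0, 0, 0, 0], [0.8, 0, 0, 0, 0]])

```text
clock: 4.25
eef_pos: [0.6159, 0.122, 0.0307]
tool_rot: [1.868, 2.525, 0.0]
force: [-0.1, -0.0, 0.4]
opening: 0.428
```

```bash
python3 - <<'E'
from h import *
c,y,s,M=state(); print(c.round(1),y,s['opening']*88,s['force'])
plan((c[0],c[1],150),y)
E
```

```text
[615.9 122.   30.7] 17.011559697113757 37.64808989534178 [-0.07899534 -0.0328776   0.38784024]
5 rows [[0, 0, -15, -0.0], [0, 0, -30, -0.0], [0, 0, -30, -0.0], [0, 0, -29, -0.0], [0, 0, -15, -0.0]] end [615.9 122.  149.7] 17.0
```

>>> jog_arm(plan=[[0.8, 0, 0, -10, 0], [0.8, 0, 0, -25, 0], [0.8, 0, 0, -35, 0], [0.8, 0, 0, -35, 0], [0.8, 0, 0, -20, 0]], force=25)

```text
clock: 4.75
eef_pos: [0.6167, 0.1218, 0.159]
tool_rot: [1.868, 2.524, 0.004]
force: [0.5, 0.3, -2.1]
opening: 0.425
```

```bash
python3 - <<'E'
from h import *
c,y,s,M=state(); print(c.round(1),y,s['opening']*88,s['force'])
plan((511,-86,150),7.8,(616,122,156),17)
E
```

```text
[616.7 121.8 159. ] 16.985439527992142 37.40155609297556 [ 0.50412115  0.25150669 -2.05081505]
8 rows [[-12, -12, 0, 0.7], [-24, -22, 1, 1.3], [-25, -22, 1, 1.3], [-25, -22, 1, 1.3], [-26, -21, 1, 1.3], [-27, -20, 1, 1.3], [-26, -20, 1, 1.3], [-14, -10, 0, 0.7]] end [511.  -86.1 150. ] 7.8
```

>>> jog_arm(plan=[[0.8, -12, -12, 0, 0.7], [0.8, -24, -22, 1, 1.3], [0.8, -25, -22, 1, 1.3], [0.8, -25, -22, 1, 1.3], [0.8, -26, -21, 1, 1.3]])

```text
clock: 5.25
eef_pos: [0.5454, -0.0139, 0.1502]
tool_rot: [-1.998, -2.422, 0.004]
force: [0.3, -0.9, -1.6]
opening: 0.43
```

>>> jog_arm(plan=[[0.8, -27, -20, 1, 1.3], [0.8, -26, -20, 1, 1.3], [0.8, -14, -10, 0, 0.7], [0.8, 0, 0, 0, 0], [0.8, 0, 0, 0, 0]])

```text
clock: 5.75
eef_pos: [0.5107, -0.0856, 0.1493]
tool_rot: [-2.064, -2.367, -0.0]
force: [0.8, 0.6, -2.2]
opening: 0.427
```

>>> jog_arm(plan=[[0.8, 0, 0, 0, 0], [0.8, 0, 0, 0, 0], [0.8, 0, 0, 0, 0], [0.8, 0, 0, 0, 0], [0.8, 0, 0, 0, 0]])

```text
clock: 6.25
eef_pos: [0.5109, -0.0859, 0.1496]
tool_rot: [-2.064, -2.368, -0.0]
force: [-0.2, 0.9, -3.0]
opening: 0.428
```

```bash
cat >> h.py <<'E'
def rackfit(P,x0,zlo=13,zhi=23,r=145):
    """fit rack pose to lip points (lip lattice), mm"""
    from scipy.optimize import minimize
    Q=P.reshape(-1,3)*1000; Q=Q[np.isfinite(Q[:,0])]
    q=Q[(np.hypot(*(Q[:,:2]-x0[:2]).T)<r)&(Q[:,2]>zlo)&(Q[:,2]<zhi)][:,:2]
    def cost(x):
        d=q-x[:2]; c,s=np.cos(np.radians(x[2])),np.sin(np.radians(x[2])); X=c*d[:,0]+s*d[:,1]; Y=-s*d[:,0]+c*d[:,1]
        o=np.full(len(q),9.)
        for sy in (-96,-32,32,96):
            m=np.maximum(abs(X),abs(Y-sy)); o=np.minimum(o,abs(m-30))
        return o.mean()
    best=min((minimize(cost,np.array(x0)+[a,b,0],method='Nelder-Mead',options=dict(initial_simplex=np.array(x0)+[a,b,0]+np.array([[0,0,0],[4,0,0],[0,4,0],[0,0,2]]))) for a in(-4,0,4) for b in(-4,0,4)),key=lambda r:r.fun)
    print('rack',len(q),best.x.round(2),round(best.fun,2)); return best.x
E
python3 - <<'E'
from h import *
c,y,s,M=state(); print(c.round(1),y,s['opening']*88,s['force'],abs(s['qvel']).max())
im,P=cloud('wrist'); cv2.imwrite('pics/w3.png',im)
print('wrist'); rackfit(P,(524,-181,7.8))
for n in('top','scene'):
    print(n); D=np.load(n+'0.npz')['P']; rackfit(D,(524,-181,7.8)); rackfit(D,(587,216,17))
E
```

```text
[510.9 -85.9 149.6] 7.840259370657451 37.63317353832729 [-0.19064917  0.94471462 -2.96289888] 0.0023692446648673226
wrist
rack 2364 [ 523.08 -178.06    8.03] 0.94
top
rack 1468 [ 521.35 -180.76    7.96] 4.11
rack 1176 [586.33 216.04  17.28] 3.74
scene
rack 1300 [ 523.6  -181.11    7.82] 1.46
rack 1023 [588.15 216.6   17.62] 4.41
```

View pics/w3.png

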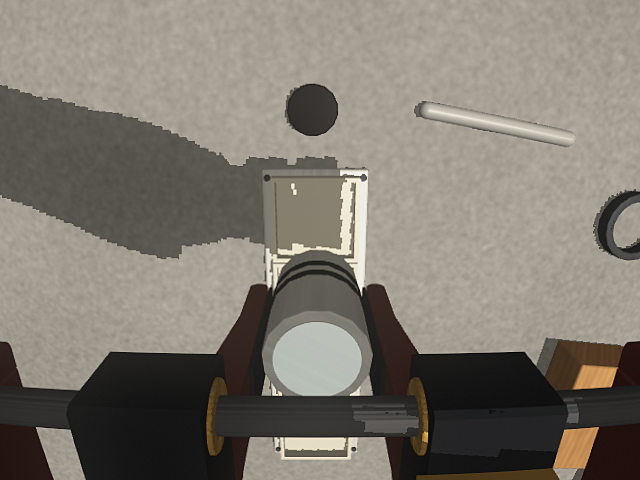

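The wrist view shows the objective held upright at (317,330) above the left seat of the empty rack. Taken together, the cameras put the empty rack at about (523, -180), 7.9°. I'll lower it.

>>> jog_arm(plan=[[0.8, 1, -1, 15, 0], [0.8, 0, 0, 30, 0], [0.8, 0, 0, 35, 0], [0.8, 0, 0, 20, 0], [0.8, 0, 0, 8, 0]])

```text
clock: 6.8
eef_pos: [0.5084, -0.0853, 0.0398]
tool_rot: [-2.063, -2.366, 0.003]
force: [0.3, -0.4, -2.0]
opening: 0.434
```

>>> jog_arm(plan=[[0.8, 0, 0, 4, 0], [0.8, 0, 0, 2, 0], [0.8, 0, 0, 2, 0], [0.8, 0, 0, 0, 0], [0.8, 0, 0, 0, 0]])

```text
clock: 7.3
eef_pos: [0.5101, -0.0854, 0.0342]
tool_rot: [2.064, 2.367, 0.001]
force: [0.8, -0.4, -1.1]
opening: 0.43
```

>>> jog_arm(plan=[[0.8, 0, 0, 1, 0], [0.8, 0, 0, 1, 0], [0.8, 0, 0, 1, 0], [0.8, 0, 0, 0, 0], [0.8, 0, 0, 0, 0]])

```text
clock: 7.8
eef_pos: [0.5097, -0.0854, 0.0307]
tool_rot: [-2.065, -2.368, -0.0]
force: [0.4, -0.6, -1.3]
opening: 0.432
```

>>> jog_arm(plan=[[0.8, 0, 0, 0.5, 0], [0.8, 0, 0, 0.5, 0], [0.8, 0, 0, 0.5, 0], [0.8, 0, 0, 0, 0], [0.8, 0, 0, 0, 0]])

```text
clock: 8.3
eef_pos: [0.5098, -0.0854, 0.0306]
tool_rot: [-2.065, -2.367, -0.002]
force: [-6.0, 1.5, 18.6]
opening: 0.434
```

Contact at 18.6 N. I'll open the fingers and rise.

>>> jog_arm(plan=[[0.8, 0, 0, -1, 0], [0.5, 0, 0, 0, 0], [0.3, 0, 0, 0, 0], [0.1, 0, 0, 0, 0], [0, 0, 0, 0, 0]])

```text
clock: 8.8
eef_pos: [0.5097, -0.0854, 0.03]
tool_rot: [-2.065, -2.368, 0.0]
force: [-0.7, -0.3, 0.0]
opening: 0.734
```

>>> jog_arm(plan=[[0, 0, 0, 0, 0], [0, 0, 0, -15, 0], [0, 0, 0, -35, 0], [0, 0, 0, -40, 0], [0, 0, 0, -20, 0]])

```text
clock: 9.3
eef_pos: [0.5108, -0.0858, 0.1428]
tool_rot: [2.064, 2.365, 0.003]
force: [-0.0, 0.5, -0.6]
opening: 0.997
```

```bash
python3 - <<'E'
from h import *
c,y,s,M=state(); print(c.round(1),y,s['opening']*88,s['force'])
im,P=cloud('top'); cv2.imwrite('pics/t1.png',im); tops(P,(587,216),17,['eyepiece','prism','fixation']); tops(P,(523,-180),7.9,['objective'])
im,P=cloud('scene'); cv2.imwrite('pics/s1.png',im); tops(P,(523,-180),7.9,['objective'])
# next: fixation at (596,184.5), commanded pose ~ measured after settling
p,y=plan((596,184.5,140),17,(510,-85.5,139),7.8)
plan((596,184.5,66),17,p,y)
E
```

```text
[510.8 -85.8 142.8] 7.779503769429291 87.70094019405893 [-0.01332309  0.54898435 -0.64623351]
eyepiece 268 c 560.5 312.2 diam 40.3 z 86.9 rect [559.8 311.5] [38.6 37.2] 11.8 off 2.8 3.7
prism 247 c 576.6 248.9 diam 44.4 z 76.8 rect [575.6 248.6] [35.1 33.9] 13.5 off -0.4 2.5
fixation 136 c 595.0 184.1 diam 28.1 z 100.8 rect [594.7 183.5] [26.9 24.4] 2.0 off -1.6 -0.9
objective 0 c 0.0 0.0 diam 0.0 z nan rect [0. 0.] [0. 0.] 0.0 off -493.3 154.2
objective 212 c 510.3 -84.9 diam 41.7 z 70.5 rect [510.7 -85.4] [36.2 39.1] 48.9 off 0.5 -0.1
9 rows [[16, 8, 0, -0.6], [32, 15, 0, -1.1], [31, 16, 0, -1.2], [31, 17, 0, -1.1], [31, 18, -1, -1.2], [31, 18, 0, -1.1], [30, 18, 0, -1.2], [30, 20, 0, -1.1], [14, 10, 0, -0.6]] end [596.5 184.3 140. ] 17.0
4 rows [[0, 0, 12, -0.0], [0, 0, 25, -0.0], [0, 0, 25, -0.0], [0, 0, 12, -0.0]] end [596.5 184.3  66. ] 17.0
  return _methods._mean(a, axis=axis, dtype=dtype,
  ret = ret.dtype.type(ret / rcount)
```

The objective stands centred with its top at 70.5 mm. Next is the fixation light.

>>> jog_arm(plan=[[0, 16, 8, 0, -0.6], [0, 32, 15, 0, -1.1], [0, 31, 16, 0, -1.2], [0, 31, 17, 0, -1.1], [0, 31, 18, 0, -1.2]])

```text
clock: 9.9
eef_pos: [0.5577, 0.0692, 0.1382]
tool_rot: [-1.951, -2.459, 0.003]
force: [0.9, 0.0, 0.9]
opening: 0.999
```

>>> jog_arm(plan=[[0, 31, 18, 0, -1.1], [0, 30, 18, 0, -1.2], [0, 30, 20, 0, -1.1], [0, 14, 10, 0, -0.6], [0, 0, 0, 0, 0]])

```text
clock: 10.4
eef_pos: [0.5954, 0.1881, 0.1384]
tool_rot: [-1.861, -2.529, 0.002]
force: [-0.5, -0.6, 0.7]
opening: 0.999
```

>>> jog_arm(plan=[[0, 0, 0, 5, 0], [0, 0, 0, 5, 0], [0, 0, 0, 0, 0], [0, 0, 0, 0, 0], [0, 0, 0, 0, 0]])

```text
clock: 10.9
eef_pos: [0.5962, 0.1838, 0.1304]
tool_rot: [1.87, 2.524, 0.0]
force: [-0.4, -0.0, 0.6]
opening: 1.001
```

```bash
python3 - <<'E'
from h import *
c,y,s,M=state(); print(c.round(1),y)
plan((596,184.3,66),17)
E
```

```text
[596.2 183.8 130.4] 16.949688240541203
4 rows [[0, 0, 11, -0.0], [0, 0, 21, -0.0], [0, 0, 22, -0.0], [1, 0, 10, -0.1]] end [596.  184.7  66.4] 17.0
```

>>> jog_arm(plan=[[0, 0, 0, 11, 0], [0, 0, 0, 21, 0], [0, 0, 0, 22, 0], [0, 0, 0, 10, 0], [0, 0, 0, 0, 0]], force=20)

```text
clock: 11.4
eef_pos: [0.5949, 0.1841, 0.0644]
tool_rot: [-1.867, -2.524, 0.004]
force: [-0.4, -0.7, -0.7]
opening: 1.001
```

>>> jog_arm(plan=[[0.2, 0, 0, 0, 0], [0.4, 0, 0, 0, 0], [0.5, 0, 0, 0, 0], [0.55, 0, 0, 0, 0], [0.6, 0, 0, 0, 0]])

```text
clock: 11.9
eef_pos: [0.5964, 0.1846, 0.0666]
tool_rot: [1.868, 2.525, 0.001]
force: [-0.4, 0.8, 0.0]
opening: 0.586
```

>>> jog_arm(plan=[[0.7, 0, 0, 0, 0], [0.8, 0, 0, 0, 0], [0.85, 0, 0, 0, 0], [0.85, 0, 0, 0, 0], [0.85, 0, 0, 0, 0]])

```text
clock: 12.4
eef_pos: [0.5961, 0.1845, 0.0661]
tool_rot: [-1.868, -2.526, 0.0]
force: [-0.5, -0.7, 0.4]
opening: 0.315
```

>>> jog_arm(plan=[[0.85, 0, 0, 0, 0], [0.85, 0, 0, 0, 0], [0.85, 0, 0, -5, 0], [0.85, 0, 0, -10, 0], [0.85, 0, 0, -10, 0]])

```text
clock: 12.9
eef_pos: [0.5962, 0.1844, 0.092]
tool_rot: [1.869, 2.525, -0.0]
force: [-0.1, 0.3, -1.3]
opening: 0.318
```

```bash
python3 - <<'E'
from h import *
c,y,s,M=state(); print(c.round(1),y,s['opening']*88,s['force'])
plan((523-4.4,-180+31.7,190),7.9,(596,184,190),17)
E
```

```text
[596.2 184.4  92. ] 17.00111332284414 27.94094998705351 [-0.09487048  0.33867669 -1.28242019]
11 rows [[-15, -9, 0, 0.5], [-29, -16, 0, 0.9], [-30, -17, 0, 0.9], [-31, -16, 0, 0.9], [-30, -15, 0, 0.9], [-31, -15, 0, 0.9], [-31, -15, 0, 0.9], [-31, -14, 0, 0.9], [-31, -13, 0, 0.9], [-31, -13, 0, 0.9], [-16, -6, 0, 0.5]] end [ 518.9 -147.9  190. ] 7.9
```

Gripped at 28 mm. I'll lift it to about 190 mm and carry it across.

>>> jog_arm(plan=[[0.85, 0, 0, -20, 0], [0.85, 0, 0, -35, 0], [0.85, 0, 0, -30, 0], [0.85, -15, -9, -10, 0.5], [0.85, -29, -16, 0, 0.9]])

```text
clock: 13.4
eef_pos: [0.5857, 0.1367, 0.1881]
tool_rot: [1.894, 2.504, 0.007]
force: [0.2, -0.2, -1.9]
opening: 0.316
```

>>> jog_arm(plan=[[0.85, -30, -17, 0, 0.9], [0.85, -31, -16, 0, 0.9], [0.85, -30, -15, 0, 0.9], [0.85, -31, -15, 0, 0.9], [0.85, -31, -15, 0, 0.9]])

```text
clock: 13.9
eef_pos: [0.5439, -0.0347, 0.1858]
tool_rot: [-1.998, -2.424, 0.001]
force: [0.3, -0.4, -0.3]
opening: 0.314
```

>>> jog_arm(plan=[[0.85, -31, -14, 0, 0.9], [0.85, -31, -13, 0, 0.9], [0.85, -31, -13, 0, 0.9], [0.85, -16, -6, 0, 0.5], [0.85, 0, 0, 0, 0]])

```text
clock: 14.4
eef_pos: [0.5175, -0.1505, 0.1861]
tool_rot: [-2.069, -2.364, 0.001]
force: [0.4, 0.4, -0.3]
opening: 0.314
```

>>> jog_arm(plan=[[0.85, 0, 0, 15, 0], [0.85, 0, 0, 25, 0], [0.85, 0, 0, 10, 0], [0.85, 0, 0, 0, 0], [0.85, 0, 0, 0, 0]])

```text
clock: 14.9
eef_pos: [0.5195, -0.1468, 0.1365]
tool_rot: [-2.062, -2.37, -0.0]
force: [0.8, 0.8, -1.1]
opening: 0.313
```

```bash
python3 - <<'E'
from h import *
c,y,s,M=state(); print(c.round(1),y,s['opening']*88,s['force'])
im,P=cloud('scene'); cv2.imwrite('pics/s2.png',cv2.resize(im[150:350,130:530],None,fx=2,fy=2))
plan((523-4.4,-180+31.7,68),7.9)
E
```

```text
[ 519.5 -146.8  136.5] 7.962089347661861 27.506393635267525 [ 0.84210623  0.79123071 -1.07612914]
4 rows [[0, 0, 11, 0.0], [-1, -1, 23, 0.0], [0, 0, 23, 0.0], [0, 0, 12, 0.1]] end [ 519.  -148.2   67.9] 7.9
```

View pics/s2.png

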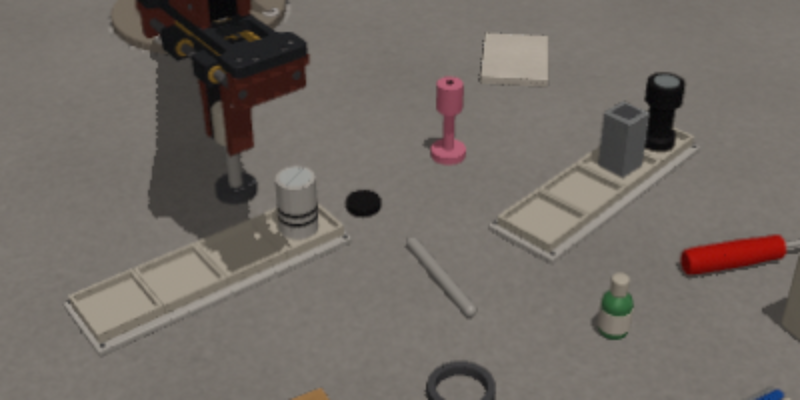

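The crop shows the objective standing in the left-end seat (297,205) and the fixation hanging upright at (236,180) above the second seat.

>>> jog_arm(plan=[[0.85, -1, -1, 12, 0], [0.85, -1, 0, 23, 0], [0.85, 0, 0, 20, 0], [0.85, 0, 0, 8, 0], [0.85, 0, 0, 3, 0]])

```text
clock: 15.45
eef_pos: [0.518, -0.1495, 0.0694]
tool_rot: [-2.062, -2.368, 0.001]
force: [-0.3, 0.5, -0.5]
opening: 0.315
```

>>> jog_arm(plan=[[0.85, 0, 0, 1, 0], [0.85, 0, 0, 1, 0], [0.85, 0, 0, 1, 0], [0.85, 0, 0, 0, 0], [0.85, 0, 0, 0, 0]])

```text
clock: 15.95
eef_pos: [0.5187, -0.1495, 0.0675]
tool_rot: [2.063, 2.369, 0.001]
force: [0.1, 0.6, -1.7]
opening: 0.313
```

>>> jog_arm(plan=[[0.85, 0, 0, 0.5, 0], [0.85, 0, 0, 0.5, 0], [0.85, 0, 0, 0.5, 0], [0.85, 0, 0, 0, 0], [0.85, 0, 0, 0, 0]])

```text
clock: 16.45
eef_pos: [0.5186, -0.1496, 0.0661]
tool_rot: [2.063, 2.369, 0.001]
force: [-1.2, 0.5, 5.9]
opening: 0.318
```

Contact at 5.9 N. I'll release and retreat.

>>> jog_arm(plan=[[0.7, 0, 0, 0, 0], [0.5, 0, 0, 0, 0], [0.3, 0, 0, 0, 0], [0.1, 0, 0, 0, 0], [0, 0, 0, 0, 0]])

```text
clock: 16.95
eef_pos: [0.5184, -0.1495, 0.0655]
tool_rot: [-2.063, -2.369, 0.0]
force: [0.1, 0.2, -0.4]
opening: 0.637
```

>>> jog_arm(plan=[[0, 0, 0, 0, 0], [0, 0, 0, -10, 0], [0, 0, 0, -25, 0], [0, 0, 0, -25, 0], [0, 0, 0, -14, 0]])

```text
clock: 17.45
eef_pos: [0.5193, -0.15, 0.1419]
tool_rot: [2.062, 2.367, 0.002]
force: [0.1, -0.6, 0.1]
opening: 0.996
```

```bash
python3 - <<'E'
from h import *
c,y,s,M=state(); print(c.round(1),y,s['opening']*88,s['force'])
im,P=cloud('scene')
rackfit(P,(523,-180,8))
tops(P,(523,-180),7.9,['objective','fixation'])
tops(P,(587,216),17,['eyepiece','prism'])
p,y=plan((576.5,250,140),14,(519,-149.5,140.5),7.9)
E
```

```text
[ 519.3 -150.   141.9] 7.891018189683991 87.64838719110284 [ 0.0906805  -0.62886198  0.05897895]
rack 1483 [ 523.54 -181.01    7.8 ] 2.88
objective 215 c 510.7 -87.3 diam 40.7 z 70.3 rect [511.2 -85.9] [37.5 37.6] 30.5 off 0.5 -2.5
fixation 126 c 519.2 -151.6 diam 29.4 z 100.0 rect [ 520.3 -151. ] [25.2 27.8] 67.9 off 0.2 -3.3
eyepiece 179 c 561.1 312.5 diam 43.3 z 87.1 rect [561.4 311.6] [40.8 39.8] 4.3 off 3.5 3.9
prism 180 c 577.7 249.4 diam 47.7 z 76.5 rect [576.7 248.8] [36.7 37.5] 11.8 off 0.9 2.7
12 rows [[18, 5, 0, -0.3], [35, 10, 0, -0.5], [35, 11, 0, -0.6], [35, 11, 0, -0.5], [35, 11, 0, -0.6], [35, 12, 0, -0.5], [34, 12, 0, -0.6], [35, 13, 0, -0.6], [34, 12, 0, -0.5], [35, 13, 0, -0.6], [34, 14, 0, -0.5], [17, 6, 0, -0.3]] end [576.  250.2 140.5] 14.0
```

>>> jog_arm(plan=[[0, 18, 5, 0, -0.3], [0, 35, 10, 0, -0.5], [0, 35, 11, 0, -0.6], [0, 35, 11, 0, -0.5], [0, 35, 11, 0, -0.6]])

```text
clock: 18.0
eef_pos: [0.5412, 0.0155, 0.1393]
tool_rot: [-2.01, -2.414, 0.0]
force: [1.0, -0.6, 0.6]
opening: 0.999
```

>>> jog_arm(plan=[[0, 35, 12, 0, -0.5], [0, 34, 12, 0, -0.6], [0, 35, 13, 0, -0.6], [0, 34, 12, 0, -0.5], [0, 35, 13, 0, -0.6]])

```text
clock: 18.5
eef_pos: [0.5673, 0.1972, 0.1391]
tool_rot: [-1.95, -2.462, 0.001]
force: [1.4, -0.1, 0.3]
opening: 1.002
```

>>> jog_arm(plan=[[0, 34, 14, 0, -0.5], [0, 17, 6, 0, -0.3], [0, 0, 0, 10, 0], [0, 0, 0, 0, 0], [0, 0, 0, 0, 0]])

```text
clock: 19.0
eef_pos: [0.5751, 0.2469, 0.129]
tool_rot: [1.938, 2.472, -0.004]
force: [-0.3, -0.2, -0.2]
opening: 1.001
```

>>> jog_arm(plan=[[0, 0, 0, 0, 0], [0, 0, 0, 0, 0], [0, 0, 0, 0, 0], [0, 0, 0, 0, 0], [0, 0, 0, 0, 0]])

```text
clock: 19.5
eef_pos: [0.5754, 0.2501, 0.1298]
tool_rot: [1.934, 2.476, 0.0]
force: [0.2, -0.5, -0.2]
opening: 0.996
```

```bash
python3 - <<'E'
from h import *
c,y,s,M=state(); print(c.round(1),y,abs(s['qvel']).max())
plan((576.5,250,33),14)
E
```

```text
[575.4 250.1 129.8] 14.008257367995515 0.002611887188045168
5 rows [[0, 0, 12, 0.0], [0, 0, 24, 0.0], [0, 1, 24, 0.0], [0, 0, 25, 0.0], [0, 0, 12, 0.0]] end [576.4 250.4  32.8] 14.0
```

>>> jog_arm(plan=[[0, 0, 0, 12, 0], [0, 0, 1, 24, 0], [0, 0, 0, 24, 0], [0, 0, 0, 25, 0], [0, 0, 0, 11, 0]])

```text
clock: 20.0
eef_pos: [0.5745, 0.2498, 0.0306]
tool_rot: [-1.933, -2.475, 0.006]
force: [-0.1, -0.7, 0.0]
opening: 0.995
```

>>> jog_arm(plan=[[0, 0, 0, 0, 0], [0.3, 0, 0, 0, 0], [0.4, 0, 0, 0, 0], [0.5, 0, 0, 0, 0], [0.55, 0, 0, 0, 0]])

```text
clock: 20.5
eef_pos: [0.5768, 0.2507, 0.0345]
tool_rot: [1.934, 2.476, 0.002]
force: [-0.8, 0.2, 0.0]
opening: 0.675
```

>>> jog_arm(plan=[[0.6, 0, 0, 0, 0], [0.7, 0, 0, 0, 0], [0.8, 0, 0, 0, 0], [0.8, 0, 0, 0, 0], [0.8, 0, 0, 0, 0]])

```text
clock: 21.0
eef_pos: [0.5763, 0.2504, 0.0337]
tool_rot: [-1.934, -2.476, -0.0]
force: [0.6, -0.1, 0.4]
opening: 0.384
```

>>> jog_arm(plan=[[0.8, 0, 0, 0, 0], [0.8, 0, 0, 0, 0], [0.8, 0, 0, 0, 0], [0.8, 0, 0, -5, 0], [0.8, 0, 0, -15, 0]], force=25)

```text
clock: 21.5
eef_pos: [0.5749, 0.2498, 0.0527]
tool_rot: [-1.933, -2.475, 0.005]
force: [-0.7, -1.1, -2.3]
opening: 0.388
```

```bash
python3 - <<'E'
from h import *
c,y,s,M=state(); print(c.round(1),y,s['opening']*88,s['force'])
plan((523+4.4,-180-31.7-.5,155),7.9-3,(576.5,250,155),14)
E
```

```text
[574.9 249.8  52.7] 14.014051832934442 34.166270206135685 [-0.7121367  -1.14657583 -2.27072815]
14 rows [[-17, -6, 0, 0.3], [-33, -12, 0, 0.7], [-34, -12, 0, 0.8], [-34, -11, 0, 0.6], [-34, -11, 0, 0.7], [-34, -10, 0, 0.7], [-35, -10, 0, 0.7], [-34, -10, 0, 0.7], [-35, -9, 0, 0.7], [-34, -9, 0, 0.7], [-35, -8, 0, 0.7], [-35, -8, 0, 0.7], [-35, -8, 0, 0.7], [-18, -3, 0, 0.4]] end [ 527.5 -212.6  155. ] 4.9
```

>>> jog_arm(plan=[[0.8, 0, 0, -30, 0], [0.8, 0, 0, -40, 0], [0.8, 0, 0, -30, 0], [0.8, -17, -6, -12, 0.3], [0.8, -33, -12, 0, 0.7]])

```text
clock: 22.0
eef_pos: [0.5716, 0.1993, 0.1679]
tool_rot: [1.95, 2.462, 0.007]
force: [-0.3, -0.8, -2.6]
opening: 0.385
```

>>> jog_arm(plan=[[0.8, -34, -12, 0, 0.8], [0.8, -34, -11, 0, 0.6], [0.8, -34, -11, 0, 0.7], [0.8, -34, -10, 0, 0.7], [0.8, -35, -10, 0, 0.7]])

```text
clock: 22.5
eef_pos: [0.5506, 0.0163, 0.1653]
tool_rot: [-2.031, -2.396, 0.002]
force: [1.2, -0.1, -1.6]
opening: 0.389
```

>>> jog_arm(plan=[[0.8, -34, -10, 0, 0.7], [0.8, -35, -9, 0, 0.7], [0.8, -34, -9, 0, 0.7], [0.8, -35, -8, 0, 0.7], [0.8, -35, -8, 0, 0.7]])

```text
clock: 23.0
eef_pos: [0.531, -0.1608, 0.1652]
tool_rot: [-2.103, -2.332, 0.001]
force: [0.7, -0.1, -1.7]
opening: 0.384
```

>>> jog_arm(plan=[[0.8, -35, -8, 0, 0.7], [0.8, -18, -3, 0, 0.4], [0.8, 0, 0, 0, -2], [0.8, 0, 0, 0, -1], [0.8, 0, 0, 0, 0]])

```text
clock: 23.5
eef_pos: [0.5264, -0.2124, 0.1653]
tool_rot: [-2.063, -2.368, 0.0]
force: [-0.2, -0.4, -2.9]
opening: 0.388
```

>>> jog_arm(plan=[[0.8, 0, 0, 15, 0], [0.8, 0, 0, 20, 0], [0.8, 0, 0, 10, 0], [0.8, 0, 0, 0, 0], [0.8, 0, 0, 0, 0]])

```text
clock: 24.0
eef_pos: [0.5274, -0.2122, 0.1205]
tool_rot: [-2.063, -2.369, 0.001]
force: [-0.0, -0.2, -1.0]
opening: 0.382
```

```bash
python3 - <<'E'
from h import *
c,y,s,M=state(); print(c.round(1),y,s['opening']*88,s['force'])
plan((523+4.4,-180-31.7-.5,36),7.9)
E
```

```text
[ 527.4 -212.2  120.5] 7.916662869548203 33.639557730478785 [-0.03110488 -0.16227985 -1.02335445]
5 rows [[0, 0, 11, 0.0], [0, 0, 21, 0.0], [0, 0, 21, 0.0], [0, 0, 21, 0.0], [0, 0, 10, 0.0]] end [ 527.4 -212.2   36.5] 7.9
```

>>> jog_arm(plan=[[0.8, 0, 0, 12, 0], [0.8, 0, 0, 25, 0], [0.8, 0, 0, 28, 0], [0.8, 0, 0, 14, 0], [0.8, 0, 0, 5, 0]])

```text
clock: 24.5
eef_pos: [0.5266, -0.212, 0.0352]
tool_rot: [-2.062, -2.368, 0.002]
force: [-0.4, -0.6, -1.6]
opening: 0.386
```

>>> jog_arm(plan=[[0.8, 0, 0, 1, 0], [0.8, 0, 0, 1, 0], [0.8, 0, 0, 0, 0], [0.8, 0, 0, 0, 0], [0.8, 0, 0, 0, 0]])

```text
clock: 25.0
eef_pos: [0.5278, -0.2123, 0.0352]
tool_rot: [2.062, 2.369, 0.001]
force: [0.3, -0.2, -2.2]
opening: 0.39
```

>>> jog_arm(plan=[[0.8, 0, 0, 0.5, 0], [0.8, 0, 0, 0.5, 0], [0.8, 0, 0, 0, 0], [0.8, 0, 0, 0, 0], [0.8, 0, 0, 0, 0]])

```text
clock: 25.5
eef_pos: [0.5275, -0.2123, 0.0337]
tool_rot: [2.063, 2.369, 0.0]
force: [0.1, 0.6, 0.3]
opening: 0.384
```

Contact is just beginning, so I'll go half a millimetre more, release and retreat.

>>> jog_arm(plan=[[0.8, 0, 0, 0.5, 0], [0.8, 0, 0, 0, 0], [0.7, 0, 0, 0, 0], [0.4, 0, 0, 0, 0], [0.2, 0, 0, 0, 0]])

```text
clock: 26.0
eef_pos: [0.5275, -0.2123, 0.0332]
tool_rot: [2.063, 2.369, 0.0]
force: [-0.6, 0.0, -0.0]
opening: 0.53
```

>>> jog_arm(plan=[[0, 0, 0, 0, 0], [0, 0, 0, 0, 0], [0, 0, 0, -15, 0], [0, 0, 0, -35, 0], [0, 0, 0, -55, 0]])

```text
clock: 26.5
eef_pos: [0.5258, -0.2117, 0.1333]
tool_rot: [-2.061, -2.366, 0.004]
force: [1.3, 0.7, 0.8]
opening: 0.975
```

```bash
python3 - <<'E'
from h import *
c,y,s,M=state(); print(c.round(1),y,s['opening']*88,s['force'])
im,P=cloud('scene')
tops(P,(523,-180),7.9,['objective','fixation','prism'])
tops(P,(587,216),17,['eyepiece'])
p,y=plan((561.3,312.8,140),17,(527,-212,140),7.9)
E
```

```text
[ 525.8 -211.7  133.3] 7.904942505486613 85.83393109843045 [1.25222214 0.71037803 0.81121749]
objective 212 c 511.0 -85.5 diam 41.3 z 70.5 rect [510.5 -85.9] [37.2 38.1] 40.0 off 1.1 -0.8
fixation 131 c 519.6 -151.7 diam 30.1 z 99.9 rect [ 519.8 -150.2] [26.8 27.7] 44.9 off 0.5 -3.5
prism 258 c 529.3 -211.4 diam 47.0 z 75.9 rect [ 528.7 -211.9] [36.  34.9] 9.4 off 1.9 0.0
eyepiece 174 c 561.7 312.5 diam 42.8 z 87.2 rect [562.7 312.2] [39.  39.8] 67.8 off 4.0 3.7
15 rows [[18, 4, 0, -0.3], [37, 8, 0, -0.7], [37, 8, 0, -0.6], [36, 8, 0, -0.7], [37, 9, 0, -0.6], [36, 10, 0, -0.7], [36, 10, 0, -0.6], [37, 10, 0, -0.7], [36, 11, 0, -0.6], [35, 11, 0, -0.7], [36, 11, 0, -0.6], [36, 12, 0, -0.7], [35, 12, 0, -0.6], [36, 13, 0, -0.7], [17, 7, 0, -0.3]] end [561.7 312.6 140. ] 17.0
```

>>> jog_arm(plan=[[0, 18, 4, -5, -0.3], [0, 37, 8, 0, -0.7], [0, 37, 8, 0, -0.6], [0, 36, 8, 0, -0.7], [0, 37, 9, 0, -0.6]])

```text
clock: 27.05
eef_pos: [0.5381, -0.0423, 0.1392]
tool_rot: [2.002, 2.42, 0.002]
force: [-0.4, -0.2, 0.1]
opening: 1.0
```

>>> jog_arm(plan=[[0, 36, 10, 0, -0.7], [0, 36, 10, 0, -0.6], [0, 37, 10, 0, -0.7], [0, 36, 11, 0, -0.6], [0, 35, 11, 0, -0.7]])

```text
clock: 27.55
eef_pos: [0.5512, 0.1451, 0.1392]
tool_rot: [1.931, 2.477, 0.002]
force: [0.5, 0.2, 1.1]
opening: 1.001
```

>>> jog_arm(plan=[[0, 36, 11, 0, -0.6], [0, 36, 12, 0, -0.7], [0, 35, 12, 0, -0.6], [0, 36, 13, 0, -0.7], [0, 17, 7, 0, -0.3]])

```text
clock: 28.05
eef_pos: [0.5614, 0.3168, 0.1389]
tool_rot: [-1.862, -2.529, -0.003]
force: [-0.1, -0.6, -0.1]
opening: 1.0
```

>>> jog_arm(plan=[[0, 0, 0, 0, 0], [0, 0, 0, 0, 0], [0, 0, 0, 0, 0], [0, 0, 0, 0, 0], [0, 0, 0, 0, 0]])

```text
clock: 28.55
eef_pos: [0.5623, 0.3109, 0.1383]
tool_rot: [1.871, 2.524, -0.0]
force: [-0.3, 0.9, 0.1]
opening: 1.004
```

```bash
python3 - <<'E'
from h import *
c,y,s,M=state(); print(c.round(1),y,abs(s['qvel']).max())
plan((561.2,312.8,57),17)
E
```

```text
[562.3 310.9 138.3] 16.896269541180523 0.006666023950789976
4 rows [[0, 0, 14, -0.0], [1, 0, 27, -0.1], [1, 0, 27, 0.0], [0, 0, 13, -0.0]] end [561.7 312.8  57.3] 17.0
```

>>> jog_arm(plan=[[0, 1, 0, 14, 0], [0, 1, 0, 27, 0], [0, 0, 0, 27, 0], [0, 0, 0, 13, 0], [0, 0, 0, 0, 0]])

```text
clock: 29.05
eef_pos: [0.5599, 0.3132, 0.0546]
tool_rot: [-1.868, -2.524, 0.007]
force: [-0.8, 0.2, 0.1]
opening: 1.0
```

>>> jog_arm(plan=[[0.2, 0, 0, 0, 0], [0.3, 0, 0, 0, 0], [0.4, 0, 0, 0, 0], [0.45, 0, 0, 0, 0], [0.5, 0, 0, 0, 0]], force=20)

```text
clock: 29.55
eef_pos: [0.5616, 0.3145, 0.0577]
tool_rot: [1.868, 2.525, 0.001]
force: [-0.2, 0.1, 0.0]
opening: 0.584
```

>>> jog_arm(plan=[[0.6, 0, 0, 0, 0], [0.7, 0, 0, 0, 0], [0.75, 0, 0, 0, 0], [0.75, 0, 0, 0, 0], [0.75, 0, 0, 0, 0]])

```text
clock: 30.05
eef_pos: [0.5614, 0.3143, 0.0573]
tool_rot: [-1.868, -2.525, -0.0]
force: [-0.8, -0.3, 3.5]
opening: 0.452
```

>>> jog_arm(plan=[[0.75, 0, 0, 0, 0], [0.75, 0, 0, 0, 0], [0.75, 0, 0, 0, 0], [0.75, 0, 0, -5, 0], [0.75, 0, 0, -15, 0]], force=25)

```text
clock: 30.55
eef_pos: [0.56, 0.3135, 0.076]
tool_rot: [-1.868, -2.525, 0.006]
force: [0.1, 1.0, -2.2]
opening: 0.452
```

```bash
python3 - <<'E'
from h import *
c,y,s,M=state(); print(c.round(1),y,s['opening']*88,s['force'])
plan((523+13.2,-180-95.1-.5,180),7.9,(561.5,312.5,180),17)
E
```

```text
[560.  313.5  76. ] 17.01279441135764 39.809506206964016 [ 0.12780102  0.97188483 -2.18942806]
17 rows [[-17, -6, 0, 0.3], [-35, -12, 0, 0.6], [-35, -12, 0, 0.5], [-35, -11, 0, 0.6], [-35, -11, 0, 0.6], [-35, -11, 0, 0.5], [-36, -10, 0, 0.6], [-35, -10, 0, 0.6], [-35, -10, 0, 0.5], [-36, -9, 0, 0.6], [-36, -9, 0, 0.6], [-36, -9, 0, 0.5], [-35, -8, 0, 0.6], [-36, -8, 0, 0.6], [-36, -7, 0, 0.5], [-36, -8, 0, 0.6], [-19, -3, 0, 0.3]] end [ 536.3 -276.1  180. ] 7.9
```

>>> jog_arm(plan=[[0.75, 0, 0, -30, 0], [0.75, 0, 0, -40, 0], [0.75, 0, 0, -25, 0], [0.75, -18, -6, -10, 0.3], [0.75, -36, -12, 0, 0.6]])

```text
clock: 31.05
eef_pos: [0.56, 0.2593, 0.1838]
tool_rot: [1.882, 2.515, 0.006]
force: [0.7, -0.1, -2.1]
opening: 0.453
```

>>> jog_arm(plan=[[0.75, -35, -12, 0, 0.5], [0.75, -35, -11, 0, 0.6], [0.75, -35, -11, 0, 0.6], [0.75, -35, -11, 0, 0.5], [0.75, -36, -10, 0, 0.6]])

```text
clock: 31.55
eef_pos: [0.5506, 0.0699, 0.1816]
tool_rot: [-1.951, -2.462, 0.002]
force: [0.8, -1.0, -1.6]
opening: 0.446
```

>>> jog_arm(plan=[[0.75, -35, -10, 0, 0.6], [0.75, -35, -10, 0, 0.5], [0.75, -36, -9, 0, 0.6], [0.75, -36, -9, 0, 0.6], [0.75, -36, -9, 0, 0.5]])

```text
clock: 32.05
eef_pos: [0.5418, -0.1136, 0.1816]
tool_rot: [-2.01, -2.413, 0.002]
force: [1.8, 0.5, -1.4]
opening: 0.449
```

>>> jog_arm(plan=[[0.75, -35, -8, 0, 0.6], [0.75, -36, -8, 0, 0.6], [0.75, -36, -7, 0, 0.5], [0.75, -36, -8, 0, 0.6], [0.75, -19, -3, 0, 0.3]])

```text
clock: 32.55
eef_pos: [0.5336, -0.2811, 0.1818]
tool_rot: [-2.07, -2.363, 0.004]
force: [-0.2, -0.6, -1.8]
opening: 0.446
```

>>> jog_arm(plan=[[0.75, 0, 0, 10, 0], [0.75, 0, 0, 20, 0], [0.75, 0, 0, 10, 0], [0.75, 0, 0, 0, 0], [0.75, 0, 0, 0, 0]])

```text
clock: 33.05
eef_pos: [0.5367, -0.2757, 0.142]
tool_rot: [-2.062, -2.369, 0.0]
force: [-0.3, -0.3, -1.4]
opening: 0.449
```

```bash
python3 - <<'E'
from h import *
c,y,s,M=state(); print(c.round(1),y,s['opening']*88,s['force'])
plan((523+13.2,-180-95.1-.5,60),7.9)
E
```

```text
[ 536.7 -275.7  142. ] 7.946103067021579 39.527149519235294 [-0.29870819 -0.25571587 -1.44166373]
4 rows [[0, 0, 14, 0.0], [0, 0, 27, 0.0], [0, 0, 27, 0.0], [0, 0, 14, 0.0]] end [ 536.7 -275.7   60. ] 7.9
```

>>> jog_arm(plan=[[0.75, 0, 0, 14, 0], [0.75, 0, 0, 27, 0], [0.75, 0, 0, 25, 0], [0.75, 0, 0, 11, 0], [0.75, 0, 0, 5, 0]])

```text
clock: 33.55
eef_pos: [0.5364, -0.2759, 0.059]
tool_rot: [-2.062, -2.368, 0.001]
force: [0.1, -0.0, -2.0]
opening: 0.447
```

>>> jog_arm(plan=[[0.75, 0, 0, 1, 0], [0.75, 0, 0, 1, 0], [0.75, 0, 0, 0, 0], [0.75, 0, 0, 0, 0], [0.75, 0, 0, 0, 0]])

```text
clock: 34.05
eef_pos: [0.5372, -0.2763, 0.0587]
tool_rot: [2.062, 2.369, 0.001]
force: [-0.8, -0.2, -1.6]
opening: 0.449
```

>>> jog_arm(plan=[[0.75, 0, 0, 0.5, 0], [0.75, 0, 0, 0.5, 0], [0.75, 0, 0, 0, 0], [0.75, 0, 0, 0, 0], [0.75, 0, 0, 0, 0]])

```text
clock: 34.55
eef_pos: [0.537, -0.2764, 0.0573]
tool_rot: [2.063, 2.369, 0.0]
force: [0.2, -0.2, 1.5]
opening: 0.448
```

Contact, as the reading rose from -1.6 to +1.5 N. I'll release and retreat straight up.

>>> jog_arm(plan=[[0.75, 0, 0, 0.5, 0], [0.75, 0, 0, 0, 0], [0.6, 0, 0, 0, 0], [0.4, 0, 0, 0, 0], [0.2, 0, 0, 0, 0]])

```text
clock: 35.05
eef_pos: [0.537, -0.2763, 0.0566]
tool_rot: [2.063, 2.369, 0.0]
force: [-0.1, 0.9, -0.2]
opening: 0.593
```

>>> jog_arm(plan=[[0, 0, 0, 0, 0], [0, 0, 0, 0, 0], [0, 0, 0, -15, 0], [0, 0, 0, -35, 0], [0, 0, 0, -45, 0]])

```text
clock: 35.55
eef_pos: [0.5357, -0.2758, 0.1521]
tool_rot: [-2.061, -2.367, 0.002]
force: [0.3, 0.5, 0.8]
opening: 0.994
```

>>> jog_arm(plan=[[0, 0, 0, -45, 0], [0, -20, 0, -35, 0], [0, -40, 0, 0, 0], [0, -40, 0, 0, 0], [0, -20, 0, 0, 0]])

```text
clock: 36.05
eef_pos: [0.5527, -0.3988, 0.2335]
tool_rot: [2.064, 2.365, -0.002]
force: [0.5, -0.6, -0.5]
opening: 0.997
```

```bash
python3 - <<'E'
from h import *
for n in('scene','top'):
    im,P=cloud(n); tops(P,(523,-180),7.9,['objective','fixation','prism','eyepiece'])
    cv2.imwrite(f'pics/end_{n}.png',cv2.resize(im[150:350,130:530] if n=='scene' else im[200:330,310:510],None,fx=2 if n=='scene' else 4,fy=2 if n=='scene' else 4))
print(state()[2]['force'],state()[2]['clock'])
E
```

```text
objective 212 c 509.4 -86.0 diam 43.4 z 70.4 rect [510.5 -85.7] [38.1 36.7] 24.6 off -0.5 -1.0
fixation 127 c 520.2 -149.7 diam 30.6 z 100.0 rect [ 520.1 -150.9] [25.1 28.9] 68.4 off 1.4 -1.6
prism 264 c 529.0 -212.2 diam 46.8 z 75.8 rect [ 528.9 -211.9] [37.1 35.1] 6.0 off 1.5 -0.7
eyepiece 282 c 537.2 -277.9 diam 42.0 z 86.9 rect [ 537.6 -277.5] [39.1 38.4] 35.4 off 0.6 -2.9
objective 246 c 508.9 -86.0 diam 37.4 z 71.7 rect [508.9 -86.7] [35.4 36.3] 42.9 off -1.1 -1.0
fixation 136 c 517.3 -150.0 diam 27.7 z 100.8 rect [ 517.  -150.1] [24.1 26. ] 86.3 off -1.5 -1.5
prism 263 c 526.2 -211.7 diam 44.7 z 77.3 rect [ 526.6 -212.2] [33.9 34.6] 8.2 off -1.2 0.2
eyepiece 284 c 535.7 -277.1 diam 40.8 z 87.5 rect [ 536.4 -277.9] [39.4 37.4] 4.7 off -0.8 -1.9
[-0.83694343 -0.30092416 -0.15459619] 36.15
```

View pics/end_scene.png

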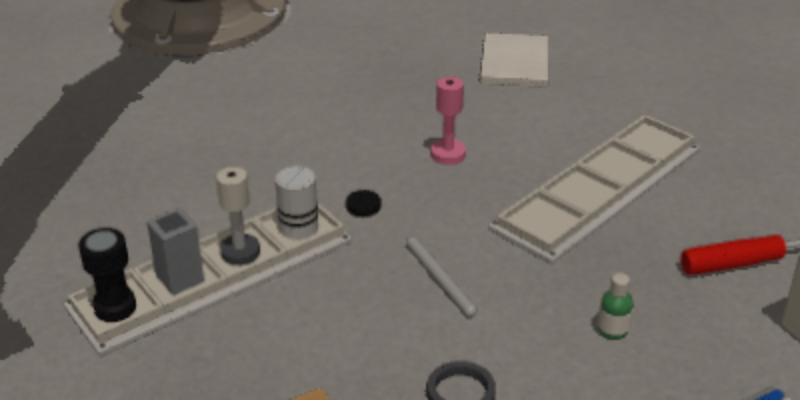

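View pics/end_top.png

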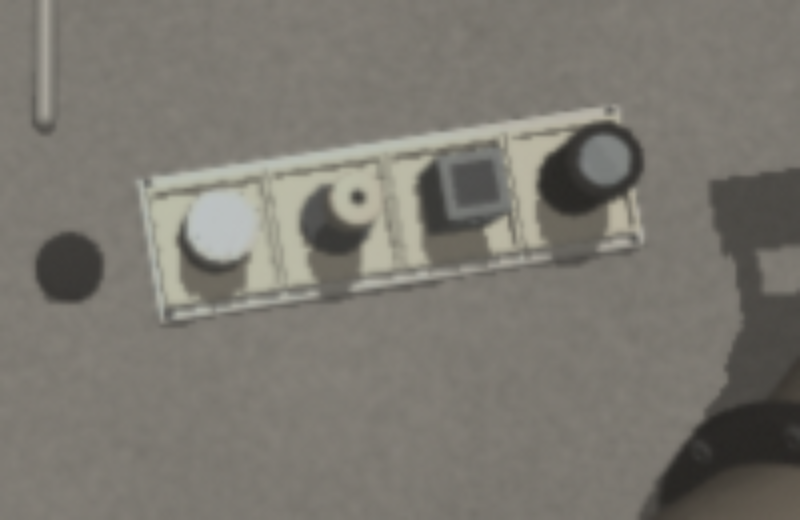

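Both views show all four pieces upright inside their seats. In the top crop, left to right, they are objective (220,228), fixation (355,197), prism (475,180) and eyepiece (605,160). The old rack is empty, the pink look-alike has not been touched, and the gripper is clear. I'll hand the job in.

```bash
python3 -c "
from bench import ctrl
print(ctrl.finish_job())"
```

```text
the job is handed in; nothing more can be done
None
```

I moved all four attachments to the other rack in reverse order and handed the job in at about 36 s on the robot's clock, against the 115 s limit. Seen from the robot, left to right, they now stand as objective, fixation light, prism and eyepiece. The pink look-alike was left alone.

**Last checks:**
- **Fit:** from the scene and top cameras, each top is within about 1.3 mm of its expected height. Each centre is within about 3 mm of its seat centre, where the seat leaves roughly 10 mm to spare, so all four are upright and inside their seats.
- **Arm:** the gripper is open and clear of everything, with the wrist force reading near zero.
- **Contact force:** the most I read when setting a piece down was about 19 N, on the objective. The other three were 6 N or less.

**Disagreement:** the cameras differed by about 2–3 mm. The wrist camera read high in y, so I used values in between.

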